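Hold a tube stub against a sprung end plate for tack welding

TASK

Pick up the square steel tube stub and lay it gently along the middle of the jig's narrow rail, an open end facing the upright end plate and not yet pushing it. Then slide it along the rail, square and centred, against the sprung plate with a steady push of about 10 N, so that the red pointer stands in the green band, and keep holding it there so that I can tack it: finish while still holding it. Do not ram the plate to the end of its travel, and leave everything else on the table where it is.

Things in the scene. Friction and masses are not known exactly. Their poses are not given: they have to be found in the camera images.
- tube: loose bare-steel square tube stub, 90 mm long, 40 x 40 mm across, 4 mm walls, open at both ends (either end may meet the plate), about 0.4 kg, lying on the table. Origin: centre of its underside; x runs along its length, z up
- tube_center (a point): middle of the tube stub, 20 mm above its underside
- jig: welding jig, fixed, placed and turned anew each run: dark base 270 x 100 x 12 mm (jig x -140 to 130 mm) with rail, sprung end plate and blue rear bracket (100 mm tall). Origin: on the table, under the front face of the unpressed plate, on the rail's centre line. x: pushing direction, from rail to plate, away from the robot within 0.4 rad; z up
- scale (a point): middle of the green band (10 mm along jig x) on the jig's white scale, which faces up, 70 mm above the table, 55 mm to the +y side of the centre line. The scale is 50 x 18 mm, on a grey post beside the plate; it ends 64 mm from the centre line
- rail (a point): middle of the top face of the bright steel bar, the narrow support: 26 mm wide, its flat top 50 mm above the table, running from 140 mm to 3 mm before the plate (jig x = -0.140 to -0.003), centred on the jig's y = 0. Part of the jig
- end_plate: upright metal plate 60 mm wide, 6 mm thick, from 42 to 98 mm above the table, screwed to a blue sprung block that slides along the jig's x. Its face towards the rail receives the tube's end. Origin: like the jig's, but moving with the plate; axes as the jig's
- stop (a joint): how far the end plate is pushed back along the jig's x, in m: 0 at rest, 0.030 at the end of its travel. The spring gives 0.7 N per mm, no preload, friction about 0.2 N, so 10 N is about 0.014. The red pointer moves with the plate and stands mid-band at 0.014; the green band means about 6 to 13 N
- pipe: short round copper-coloured pipe offcut standing upright, 48 mm diameter, 60 mm tall; a bystander on the open table. Origin: on its underside
- angle: red L-shaped angle-iron offcut lying on one leg, 70 x 50 mm and 50 mm tall; a bystander on the open table. Origin: on its underside
- hammer: hammer with orange handle lying towards the far edge of the table, handle along its own -x; a bystander. Origin: on its underside
- brush: hand brush lying on the left; a bystander. Origin: on its underside
- tin: blue and yellow tin, 70 mm diameter, 60 mm tall, at the far right; a bystander. Origin: on its underside
- spray: white and green bottle, 72 mm diameter, 190 mm tall, standing on the left; a bystander. Origin: on its underside
- bowl: shallow steel parts bowl, 110 mm across, 40 mm tall, on the right; a bystander. Origin: on its underside

How it is judged (in metres and radians):
On the way:
1. the tube stub rests along the rail, centred, and the end plate is not yet pushed (y of tube_center in the frame of jig between -0.009 and 0.009 m and z of tube_center in the frame of jig between 0.067 and 0.073 m and angle between the x axis of tube and the x axis of jig, either way round below 0.1 rad and contact force between tube and jig above 0.5 N and value of joint stop below 0.003 m), for 0.2 s.
At the end, for the whole second after the job is handed in: The robot still holds the tube stub: it lies on the rail (height within 3 mm), centred within 8 mm, along the jig within 0.08 rad, and presses on the end plate with 6 to 14 N (pointer in the green band), steady, the fingers pushing or gripping it (y of tube_center in the frame of jig between -0.008 and 0.008 m and z of tube_center in the frame of jig between 0.067 and 0.073 m and angle between the x axis of tube and the x axis of jig, either way round below 0.08 rad and contact force between tube and end_plate between 6 and 14 N and velocity of joint stop between -0.01 and 0.01 m/s and contact force between the fingers and tube above 2 N); the arm keeps its last pose, push and grip.
It fails at once if the end plate is rammed to the end of its travel (value of joint stop above 0.0285 m).
It fails at once if the tube stub is dropped (contact force between the fingers and tube below 0.1 N and linear speed of tube above 0.5 m/s).
It fails at once if something else on the table is moved by more than 30 mm (distance of any of pipe, angle, hammer, brush, tin, spray, bowl from where it was at the start of the episode above 0.03 m).
It also fails if it takes over 45 s, if anything falls off the work surface, if the arm or the gripper's body presses on something with over 40 N, if the wrist force passes 120 N, or if a joint passes its speed limit or range.

ROBOT

A 7-joint arm with a two-finger parallel gripper is mounted at the origin on the work surface. World frame = base frame: x ahead of the robot, y to its left, z up, the work surface at z = 0. Lengths are in mm, angles in rad, forces in N, time in s.
With the tool pointing down it reaches from about 400 to 875 mm from the base axis. Payload 4.4 kg.
Tool frame: the origin (TCP) lies at the very end of the fingers, on their centre line; the grasp point (between the pads) lies 19 mm behind it; z points along the fingers, y is the line along which they close (so a half turn about z gives the same grasp; the last joint's range is limited). The gripper opens to 85 mm and grips with 20 to 120 N. Pads are 22 mm wide; open, the fingers measure 114 mm over their backs; the gripper's body (76 mm by 85 mm) begins 54 mm behind the grasp point. The pads swing forward as they close: fully open they stand 13 mm farther back than shut.
Start: joints at [-0.066, 0.628, 0.038, 1.517, -0.027, 0.996, -0.02], TCP at [650.014, 0.028, 209.013] pointing down, gripper open.
Joint ranges: [-3.06, 3.06], [-0.37, 2.12], [-1.25, 1.32], [0.18, 2.47], [-1.1, 4.24], [0.23, 1.98], [-2.94, 2.94]. Speed limits (rad/s): [2.57, 2.57, 3.14, 3.14, 3.14, 3.14, 3.14].

INTERFACE

Orientations are given as [roll, pitch, yaw] about the fixed x, y, z axes, in that order (R = Rz(yaw) Ry(pitch) Rx(roll)).
In Python, from cell import monitor, viewer, workorder gives the robot as it stands.
- The arm moves only by the tool arm_command, never from a script. Its argument "series" is one flat list of numbers, 5 for each row, row after row: the opening in per cent of the stroke, from 0 (shut) to 100 (fully open), then the shift along the tool's x, y, z in cm, then the turn about the tool's z in degrees. In form: [claw, x, y, z, roll, claw, x, y, z, roll, ...]. A call has exactly 5 rows; each row is the pose to reach, as a shift and turn from the pose commanded when the call began, along the tool's axes at that moment; what a row does not reach only later rows make up. A row lasts 1/12 s, in which the tool goes at most 41.7 mm and 7.16 degrees, less where a joint would pass 70% of its speed; a pose out of reach is approached as far as the arm can. A call with a gripper value outside its range is refused whole. The fingers move at their own pace and stop on an object; the grip force is fixed at half the most. Time passes only in rows, so rows that repeat a pose let the fingers close, or fill a call up. It gives the time, the measured TCP pose, the force, the opening and the grip force at its end, in the units of the state.
- monitor.read_state(): the state, without advancing time (a new reading comes with each control period).
- viewer.get_image(name): name is "scene" or "side" or "wrist"; returns (picture, depth): 420x560x3 uint8, red, green, blue; 420x560 float32, mm along the optical axis (not along the pixel's ray), 0 where there is no reading.
- viewer.camera_model(name): a dict with "mtx" (3x3 intrinsics, pixels), "dist_coeffs" ([k1, k2, p1, p2, k3] as OpenCV has them; the pictures are not rectified), "R" (3x3) and "t" (3): a world point X has camera coordinates R X + t. Camera axes: x right, y down, z forward; pixel columns grow to the right and rows downward; lengths in mm; the calibration is good to about 2 mm. A picture is of the moment at which its call begins: read the wrist's pose just before it. camera_model takes no time and is no camera call; for the wrist camera it gives the pose at the moment of the call.
- workorder.finish_job(): hands the job in; it is judged then, once.
The state is a dict: "clock": time; "qpos": joint angles; "qd": joint speeds; "tau": joint torques, N m; "eef_pos": TCP position; "tool_rot": TCP orientation; "force": force on the tool from outside, world axes, zero at the start; "torque": the same for the moment, N m; "width": finger opening in mm; "gripper_force": force on a finger pad.
Only numpy, scipy, OpenCV 4.12 (cv2) and the standard library are available. Lean on these libraries where they do the work, as an engineer would, in place of code of your own. Each camera call takes 0.05 s, during which the arm holds its last target. There are 200 camera calls.

## Working session

There is one attempt and no reset: what is moved stays moved. The work goes in short steps, Python scripts to look and compute and a tool call to move; the robot and the scene stay as the last step left them, time stands still between calls to the robot, and variables do not carry over. Pictures are saved under pics/ and viewed, at most 10 in all, crops included, and the job is handed in when it is done.

Besides the shell and the picture viewer there is one more tool, called after "Emit:" by a JSON object that holds its "name" and its "arguments". arm_command: Moves the arm, as the interface text tells. Its arguments: {"type":"object","properties":{"series":{"type":"array","items":{"type":"number"}}},"required":["series"]}

```bash
mkdir -p pics
cat > h.py <<'E'
import numpy as np, cv2
from cell import monitor, viewer, workorder
def grab(name,save=None):
    c=viewer.camera_model(name); im,d=viewer.get_image(name)
    if save: cv2.imwrite('pics/'+save,cv2.cvtColor(im,cv2.COLOR_RGB2BGR))
    return im,d,c
def rays(c,uv):
    K=np.array(c['mtx'],float);D=np.array(c['dist_coeffs'],float);R=np.array(c['R']);t=np.array(c['t'])
    p=cv2.undistortPoints(np.array(uv,float).reshape(-1,1,2),K,D)[:,0]
    return -R.T@t, np.c_[p,np.ones(len(p))]@R, p
def onplane(c,uv,z):
    o,r,_=rays(c,uv); return o+r*((z-o[2])/r[:,2])[:,None]
def cloud(c,d,mask=None):
    m=(d>0) if mask is None else (d>0)&mask
    v,u=np.nonzero(m); o,r,_=rays(c,np.c_[u,v]); return o+r*d[v,u][:,None], np.c_[u,v]
E
python3 - <<'E'
from h import *
ims=[]
for n in ['scene','side','wrist']:
    im,d,c=grab(n,n+'0.png'); np.savez(n+'0.npz',im=im,d=d,**{k:np.array(v) for k,v in c.items()}); ims.append(im)
    print(n,(-np.array(c['R']).T@np.array(c['t'])).round(), (d>0).mean())
s=np.hstack([cv2.resize(i,(400,300)) for i in ims[:2]]); w=np.hstack([cv2.resize(ims[2],(400,300)),np.zeros((300,400,3),np.uint8)])
cv2.imwrite('pics/all0.png',np.vstack([s,w])[:,:,::-1])
print(monitor.read_state())
E
```

```text
scene [1244.  747. 1095.] 0.9952806122448979
side [-94. 670. 958.] 0.9960586734693877
wrist [649.  71. 373.] 0.9958801020408163
{'clock': 0.15, 'qpos': array([-0.06581705,  0.62911985,  0.03847259,  1.51812183, -0.02701286,
        0.99629458, -0.02000154]), 'qd': array([ 0.00148752, -0.00231391,  0.00032066, -0.00389107, -0.00060119,
       -0.00104447,  0.00027435]), 'tau': array([ 2.19518879e-03, -5.63800478e+01,  1.22790758e+00, -1.93650573e+01,
        1.11919764e-02,  7.40401709e-03, -1.44664841e-05]), 'eef_pos': array([6.49505579e+02, 3.37432230e-02, 2.08315018e+02]), 'tool_rot': array([-3.14016748e+00,  8.86578977e-06,  1.57078564e+00]), 'force': array([ 0.19890005,  0.39581609, -0.44730914]), 'torque': array([-0.01128442, -0.0518345 , -0.0083575 ]), 'gripper_force': 0.0, 'width': 85.41574718843798}
```

View pics/all0.png

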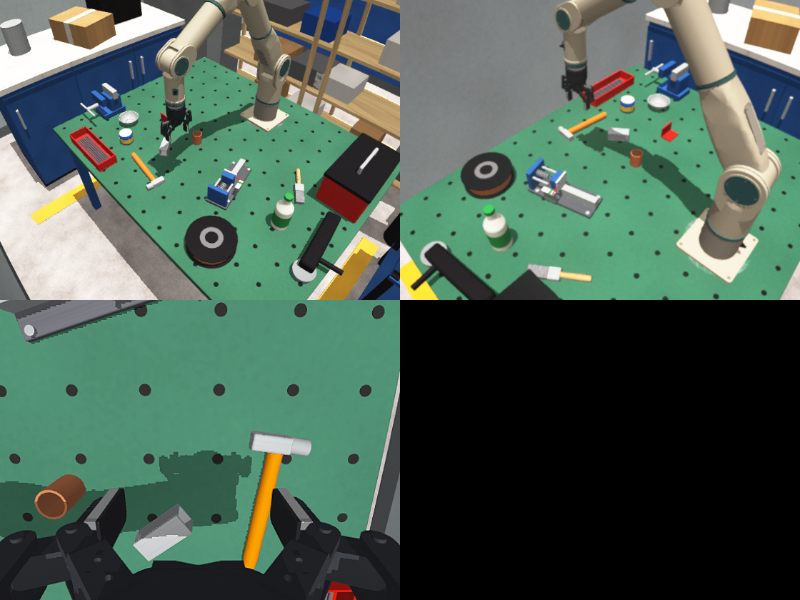

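The three views show the jig on the left (scene ~ (320,258), side ~ (230,265)), and the tube near the TCP (wrist ~ (230,325), side ~ (305,188)), lying between the pipe and the hammer head.

Run:
```python
from h import *
P=[];C=[]
for n in ['scene','side','wrist']:
    z=np.load(n+'0.npz'); c={k:z[k] for k in('mtx','dist_coeffs','R','t')}
    p,uv=cloud(c,z['d'].astype(float)); col=z['im'][uv[:,1],uv[:,0]]
    b=(p[:,0]>350)&(p[:,0]<950)&(p[:,1]>-350)&(p[:,1]<450)&(p[:,2]<150)
    p=p[b];col=col[b]; t=(p[:,2]<8); print(n,'table z',np.median(p[t,2]),p[t,2].std(),len(p))
    def rep(s,m):
        q=p[m]
        if len(q)<5: print(' ',s,len(q));return
        r=cv2.minAreaRect(q[:,:2].astype(np.float32)); print(' ',s,len(q),'med',np.median(q,0).round(1),'rect',np.round(r[0],1),np.round(r[1],1),round(r[2],1))
    h=cv2.cvtColor(col[None],cv2.COLOR_RGB2HSV)[0].astype(int)
    grey=h[:,1]<60
    jig=p[:,1]>80
    # clusters in 2D height mask
    g=np.zeros((600,800),np.uint8); ij=np.c_[(p[:,0]-350).astype(int),(p[:,1]+350).astype(int)]
    m=p[:,2]>25 
    g[ij[m,0],ij[m,1]]=255; g=cv2.morphologyEx(g,cv2.MORPH_CLOSE,np.ones((9,9)))
    k,l,s,ce=cv2.connectedComponentsWithStats(g)
    for i in range(1,k):
        if s[i,4]>150:
            mm=m&(l[ij[:,0],ij[:,1]]==i); rep('cl%d z%.0f-%.0f rgb%s'%(i,*np.percentile(p[mm,2],[2,98]),np.median(col[mm],0)),mm)
    H,S,V=h.T
    for nm,m in dict(green=(H>40)&(H<85)&(S>120)&(p[:,2]>55),white=(S<40)&(V>190)&(p[:,2]>60)&(p[:,2]<80),rail=(S<60)&(abs(p[:,2]-50)<4)&(p[:,1]>50)).items(): rep(nm,m)
```

```text
scene table z -0.3441362283745093 278.14000419615087 39895
  cl1 z28-55 rgb[239. 240. 238.] 220 med [442.7 186.3  50.3] rect [441.7 183.5] [100.7  27.7] 15.8
  cl2 z30-63 rgb[108.   60.5  41. ] 70 med [ 421.3 -118.    49.9] rect [ 422.9 -113. ] [18.1 41. ] 39.8
  cl4 z26-63 rgb[127.  71.  47.] 103 med [451.2 -86.3  45.7] rect [446.8 -90.4] [21.8 44.1] 48.9
  cl9 z32-100 rgb[ 73. 129. 165.] 535 med [552.7 225.5  76.2] rect [565.4 232.8] [ 89.4 101.1] 16.0
  cl14 z70-79 rgb[219. 221. 219.] 43 med [584.8 254.2  74.7] rect [582.4 254. ] [49.   9.6] 17.1
  cl16 z28-45 rgb[154. 156. 153.] 187 med [ 598.9 -166.8   40.6] rect [ 593.4 -172.9] [86.8 41.3] 38.3
  cl17 z67-84 rgb[139. 140. 143.] 71 med [598.6 229.2  77.6] rect [599.8 227.1] [33.2 23.5] 21.5
  cl18 z28-103 rgb[26. 47. 82.] 583 med [645.6 243.8  75.6] rect [642.6 239.9] [23.6 92.1] 15.8
  cl19 z26-62 rgb[136. 118. 151.] 155 med [ 707.6 -335.8   48.2] rect [ 703.6 -336.1] [27.6 62.5] 89.1
  cl20 z52-61 rgb[42. 40. 41.] 3699 med [804.8 363.5  56.1] rect [800.3 356.4] [200.3 187.2] 0.2
  cl21 z25-30 rgb[243. 244. 242.] 105 med [765.4
[... 1424 characters left out ...]
e 220 med [580.9 256.8  70.1] rect [643.8 -30.1] [109.7 648.9] 14.9
  rail 1868 med [762.9 332.8  52.2] rect [659.9 259.5] [541.2 193.4] 36.3
wrist table z 0.2724125060472886 0.8773422550635417 176634
  cl2 z26-61 rgb[101.  60.  40.] 2212 med [ 436.6 -102.    48.3] rect [ 436.2 -102.6] [48.5 46.8] 24.5
  cl3 z27-42 rgb[146. 149. 150.] 2814 med [ 591.5 -169.7   40.1] rect [ 590.6 -173.8] [92.  41.1] 37.1
  cl4 z25-28 rgb[215. 204. 206.] 2383 med [754.3 -30.8  26.1] rect [ 738.1 -121. ] [233.   86.9] 70.8
  cl5 z33-51 rgb[135.  19.  13.] 359 med [ 888.5 -269.3   45.8] rect [ 887.1 -270.3] [ 6.2 41.1] 89.1
  green 0
  white 0
  rail 59 med [413.5 163.2  49.3] rect [414.6 163.4] [15.2  3.6] 16.6
```

Run:
```python
import cv2,numpy as np
a=cv2.imread('pics/scene0.png')[190:310,260:380]; b=cv2.imread('pics/side0.png')[200:320,160:300]
c=cv2.imread('pics/wrist0.png')[250:400,150:300]
r=lambda i:cv2.resize(i,(400,int(400*i.shape[0]/i.shape[1])),interpolation=cv2.INTER_NEAREST)
a,b=r(a),r(b); H=400; pad=lambda i:np.vstack([i,np.zeros((H-i.shape[0],400,3),np.uint8)])
cv2.imwrite('pics/crop0.png',np.hstack([pad(a),pad(b)]))
```

```text
(no output)
```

View pics/crop0.png

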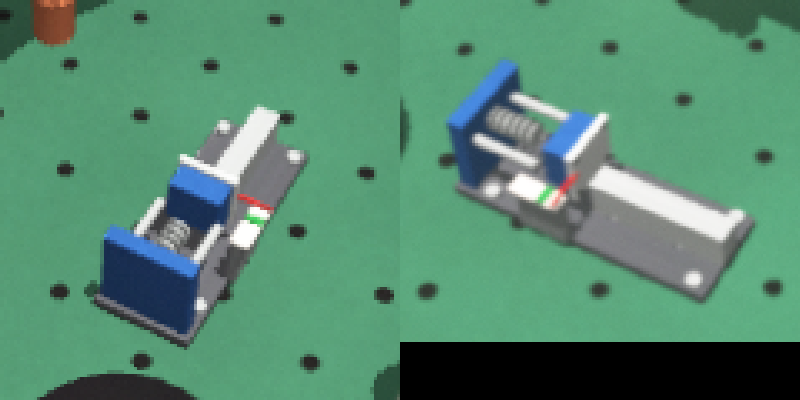

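Emit:
{"name": "arm_command", "arguments": {"series": [100,-3,-1,0,7,100,-6.5,-2.2,0,14,100,-10,-3.5,0,21,100,-14,-4.8,0,28,100,-17.3,-5.9,0,35]}}

```text
clock: 0.57
eef_pos: [589.5, -175.7, 208.9]
tool_rot: [-3.141, 0.001, 0.953]
force: [0.8, 0.2, 0.9]
width: 85.4
gripper_force: 0.0
```

```bash
cat >> h.py <<'E'
from scipy.spatial.transform import Rotation as Ro
def delta(xyz,ydir):
    """shift in cm along tool axes, turn in deg about tool z to bring tool y to world angle ydir (deg)"""
    s=monitor.read_state(); R=Ro.from_euler('xyz',s['tool_rot']).as_matrix()
    y=np.degrees(np.arctan2(R[1,1],R[0,1])); t=-(ydir-y)
    t=(t+90)%180-90
    print('clock',round(s['clock'],2),'tcp',s['eef_pos'].round(1),'ydir',round(y,1),'tilt',R[2].round(4),'F',s['force'].round(1),'w',round(s['width'],1),'gf',round(s['gripper_force'],1),'q7',s['qpos'].round(2))
    print('shift',((np.array(xyz)-s['eef_pos'])@R/10).round(2),'turn',round(t,1))
E
python3 - <<'E'
from h import *
delta((590.5,-173.5,110),-53)
E
```

```text
clock 0.57 tcp [ 589.5 -175.7  208.9] ydir -35.4 tilt [-1.2e-03 -1.0e-04 -1.0e+00] F [0.8 0.2 0.9] w 85.4 gf 0.0 q7 [ 0.11  0.59  0.21  1.62 -0.14  0.95 -0.25]
shift [ 0.25 -0.05  9.89] turn 17.6
```

Emit:
{"name": "arm_command", "arguments": {"series": [100,0.1,0,1.5,6,100,0.2,0,4,12,100,0.2,0,6,17.6,100,0.2,0,7,17.6,100,0.2,0,7,17.6]}}

```text
clock: 0.98
eef_pos: [590.3, -170.4, 136.4]
tool_rot: [-3.137, 0.003, 0.656]
force: [-0.5, 0.3, -0.1]
width: 85.1
gripper_force: 0.0
```

Run:
```python
from h import *
im,d,c=grab('wrist','w1.png'); p,uv=cloud(c,d.astype(float))
m=(np.hypot(p[:,0]-590,p[:,1]+173)<75)&(p[:,2]>30)&(p[:,2]<46)
q=p[m]; print(len(q),np.median(q,0).round(1),cv2.minAreaRect(q[:,:2].astype(np.float32)),np.percentile(q[:,2],[5,50,95]))
delta((590.5,-173.5,8),-53)
```

```text
5521 [ 593.6 -172.5   40.3] ((590.922607421875, -174.1789093017578), (89.39051818847656, 39.973751068115234), 37.102821350097656) [39.11571286 40.28341233 41.36375258]
clock 1.03 tcp [ 591.5 -170.9  138. ] ydir -52.4 tilt [-0.0016 -0.0019 -1.    ] F [ 0.1  0.8 -0.2] w 85.6 gf 0.0 q7 [ 0.07  0.68  0.27  1.69 -0.23  0.81 -0.47]
shift [-0.21  0.17 13.  ] turn 0.6
```

View pics/w1.png

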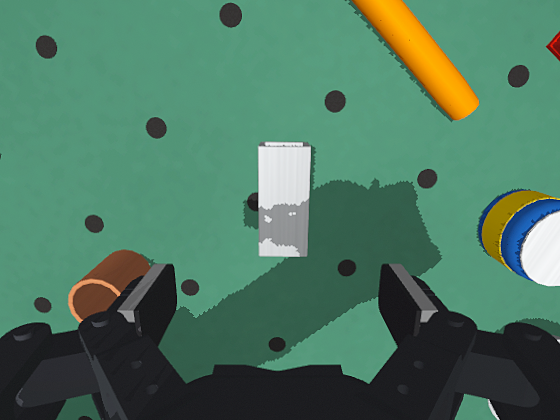

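The wrist view shows the tube at (285,200) centred between the fingers and parallel to them. The way down is clear.

Emit:
{"name": "arm_command", "arguments": {"series": [100,-0.1,0.1,3,0.5,100,-0.25,0.2,6.5,0.5,100,-0.25,0.2,10,0.5,100,-0.25,0.2,12,0.5,100,-0.25,0.2,12.8,0.5]}}

```text
clock: 1.45
eef_pos: [590.3, -173.9, 9.1]
tool_rot: [-3.139, 0.001, 0.646]
force: [-0.3, 0.1, -0.7]
width: 85.7
gripper_force: 0.0
```

Emit:
{"name": "arm_command", "arguments": {"series": [0,0,0,0,0,0,0,0,0,0,0,0,0,0,0,0,0,0,0,0,0,0,0,0,0]}}

```text
clock: 1.87
eef_pos: [592.9, -174.6, 13.6]
tool_rot: [3.139, -0.002, 0.644]
force: [-2.3, 1.0, 6.9]
width: 37.3
gripper_force: 59.2
```

Run:
```python
from h import *
delta((591,-174,130),-53)
```

```text
clock 1.87 tcp [ 592.9 -174.6   13.6] ydir -53.1 tilt [ 0.0024  0.0023 -1.    ] F [-2.3  1.   6.9] w 37.3 gf 59.2 q7 [ 0.12  0.85  0.2   1.75 -0.29  0.56 -0.43]
shift [ -0.08  -0.13 -11.64] turn -0.1
```

Emit:
{"name": "arm_command", "arguments": {"series": [0,0,0,-1,0,0,0,0,-3,0,0,0,0,-6,0,0,0,0,-9.5,0,0,0,0,-12,0]}}

```text
clock: 2.28
eef_pos: [591.9, -174.7, 134.3]
tool_rot: [3.14, -0.001, 0.644]
force: [0.7, -0.9, -3.7]
width: 36.5
gripper_force: 61.0
```

Run:
```python
from h import *
im,d,c=grab('wrist','w2.png'); 
delta((480,190,170),-74)
```

```text
clock 2.33 tcp [ 594.9 -175.8  139.1] ydir -53.1 tilt [ 0.0064  0.0082 -0.9999] F [ 0.8 -1.5 -1. ] w 37.0 gf 61.2 q7 [ 0.08  0.68  0.27  1.69 -0.24  0.8  -0.47]
shift [ 12.8  -36.13  -3.3 ] turn 20.9
```

View pics/w2.png

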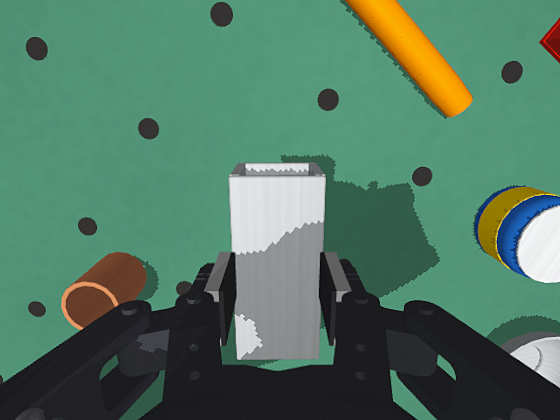

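The tube is held square between the pads at (278,260), with its far end at row 163. Next is the carry to the jig.

Emit:
{"name": "arm_command", "arguments": {"series": [0,0.5,-1.5,-2,2,0,1.6,-5,-4,5,0,2.8,-8.6,-5,9,0,4,-12.3,-5,13,0,5.2,-16,-5,17]}}

```text
clock: 2.75
eef_pos: [536.4, -13.8, 182.5]
tool_rot: [-3.141, -0.002, 0.343]
force: [0.3, 0.7, -4.8]
width: 36.7
gripper_force: 61.6
```

Run:
```python
from h import *
delta((471,189,190),-74)
for n in ['scene','side']:
    z=np.load(n+'0.npz'); c={k:z[k] for k in('mtx','dist_coeffs','R','t')}
    p,_=cloud(c,z['d'].astype(float)); m=(p[:,2]>100)&(p[:,2]<195)&(p[:,0]>300)&(p[:,0]<600)&(p[:,1]>250)&(p[:,1]<500)
    print(n,m.sum(),np.median(p[m],0).round(),p[m].min(0).round(),p[m].max(0).round())
```

```text
clock 2.75 tcp [536.4 -13.8 182.5] ydir -70.3 tilt [ 2.4e-03 -1.0e-04 -1.0e+00] F [ 0.3  0.7 -4.8] w 36.7 gf 61.6 q7 [-0.29  0.53  0.39  1.87 -0.28  0.79 -0.98]
shift [  0.67 -21.3   -0.75] turn 3.7
scene 377 [543. 486. 141.] [512. 456. 100.] [566. 500. 194.]
side 647 [510. 485. 140.] [488. 455. 100.] [542. 500. 192.]
```

Spray is far away (y ≈ 480); continue.

Emit:
{"name": "arm_command", "arguments": {"series": [0,0.1,-4,-0.3,2,0,0.3,-8,-0.6,3.7,0,0.5,-12,-0.8,3.7,0,0.6,-15.5,-0.8,3.7,0,0.7,-18.5,-0.8,3.7]}}

```text
clock: 3.17
eef_pos: [478.8, 164.2, 189.7]
tool_rot: [-3.14, -0.0, 0.285]
force: [0.0, 0.3, -3.9]
width: 36.9
gripper_force: 61.6
```

Emit:
{"name": "arm_command", "arguments": {"series": [0,0,-1.8,0,0,0,0,-2.8,0,0,0,0,-2.8,0,0,0,0,-2.8,0,0,0,0,-2.8,0,0]}}

```text
clock: 3.58
eef_pos: [473.4, 185.8, 189.3]
tool_rot: [3.14, -0.0, 0.28]
force: [-0.0, -0.2, -3.7]
width: 36.8
gripper_force: 61.7
```

```bash
cat > jig.py <<'E'
from h import *
im,d,c=grab('wrist','w3.png'); p,uv=cloud(c,d.astype(float)); col=im[uv[:,1],uv[:,0]]
delta((471,189,190),-74)
h=cv2.cvtColor(im,cv2.COLOR_RGB2HSV)[uv[:,1],uv[:,0]].astype(int); H,S,V=h.T
near=(p[:,0]>350)&(p[:,0]<720)&(p[:,1]>100)&(p[:,1]<340)
def rep(s,m):
    q=p[m]
    if len(q)>5: print(s,len(q),np.median(q,0).round(1),cv2.minAreaRect(q[:,:2].astype(np.float32)),'uv',np.median(uv[m],0))
rep('base',near&(abs(p[:,2]-12)<4)&(S<70))
rep('rail',near&(abs(p[:,2]-50)<3)&(S<70))
rep('scale',near&(abs(p[:,2]-70)<3)&((S<50)&(V>150)))
rep('green',near&(abs(p[:,2]-70)<4)&(H>40)&(H<80)&(S>130))
rep('red',near&(p[:,2]>60)&((H<8)|(H>172))&(S>130))
rep('platetop',near&(abs(p[:,2]-98)<2.5)&(S<60))
rep('blue',near&(abs(p[:,2]-100)<4)&(H>95)&(H<125)&(S>120))
E
python3 jig.py
```

```text
clock 3.63 tcp [473.4 185.7 189.2] ydir -74.0 tilt [ 4.0e-04  1.1e-03 -1.0e+00] F [-0.  -0.3 -4.5] w 37.0 gf 61.7 q7 [-0.73  0.49  0.43  1.94 -0.28  0.78 -1.43]
shift [-0.14 -0.39 -0.08] turn 0.0
base 9505 [570.5 220.9  12.2] ((514.4715576171875, 203.65211486816406), (241.30294799804688, 100.06702423095703), 15.694833755493164) uv [269.  73.]
rail 1162 [511.8 203.3  50.3] ((524.1205444335938, 227.4630889892578), (91.54351806640625, 55.732398986816406), 78.18417358398438) uv [271. 143.]
scale 1346 [544.9 266.4  70.3] ((565.947998046875, 233.5046844482422), (90.0684585571289, 99.9641342163086), 16.59769630432129) uv [203.  80.]
green 286 [527.8 264.8  71.2] ((527.644775390625, 264.5345458984375), (9.184918403625488, 18.116621017456055), 15.844042778015137) uv [201.5 104. ]
red 153 [516.2 253.5  77.2] ((516.5339965820312, 252.10330200195312), (2.4091637134552, 37.60155487060547), 15.830214500427246) uv [211. 122.]
platetop 724 [531.9 207.5  98.2] ((531.617431640625, 208.24630737304688), (5.77431583404541, 59.6079216003418), 15.999034881591797) uv [272. 120.]
blue 13 [542.6 206.8  96.2] ((548.4281005859375, 208.79725646972656), (19.653181076049805, 40.05370330810547), 10.70872974395752) uv [277. 106.]
```

View pics/w3.png

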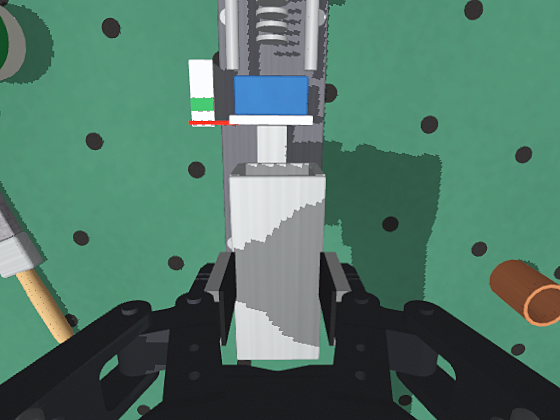

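The wrist view shows the tube (278,265) over the rail, the plate at (271,120), the green band at (201,104) and the pointer at (212,122). Next I measure how the tube sits in the grip.

```bash
cat > tube.py <<'E'
from h import *
import sys
A=np.radians(15.85); O=np.array([528.7,207.4]); J=np.array([[np.cos(A),np.sin(A)],[-np.sin(A),np.cos(A)]])
def tube(ztop, save=None):
    im,d,c=grab('wrist',save); p,uv=cloud(c,d.astype(float)); s=monitor.read_state(); t=s['eef_pos']
    jp=(p[:,:2]-O)@J.T; jt=J@(t[:2]-O)
    m=(abs(p[:,2]-ztop)<4)&(np.abs(jp[:,1]-jt[1])<24)&(np.abs(jp[:,0]-jt[0])<65)&(im[uv[:,1],uv[:,0]].min(1)>75)
    r=cv2.minAreaRect(jp[m].astype(np.float32)); q=jp[m]
    pl=np.linalg.lstsq(np.c_[q,np.ones(len(q))],p[m,2],rcond=None)[0]
    print('n',m.sum(),'rect jig',np.round(r[0],1),np.round(r[1],1),round(r[2],2),'x ext',q[:,0].min().round(1),q[:,0].max().round(1),'ztop',np.percentile(p[m,2],[5,50,95]).round(1),'slopes',pl.round(4),'tcp jig',jt.round(1),t[2].round(1))
    rd=(im[:,:,0]>170)&(im[:,:,1]<70)&(im[:,:,2]<70); rm=rd[uv[:,1],uv[:,0]]&(np.abs(jp[:,1]-45)<25)&(p[:,2]>60)
    if rm.any(): print('pointer jig x',np.median(jp[rm,0]).round(1),rm.sum())
    return jt
if __name__=='__main__':
    tube(float(sys.argv[1]),sys.argv[2])
    x,y,z=map(float,sys.argv[3:6]); w=J.T@np.array([x,y])+O; delta((w[0],w[1],z),15.85-90)
E
python3 - <<'E'
from h import *
im,d,c=grab('wrist'); p,uv=cloud(c,d.astype(float)); m=(np.abs(uv[:,0]-278)<30)&(np.abs(uv[:,1]-270)<50); print(np.percentile(p[m,2],[5,50,95]))
E
python3 tube.py 216 w4.png -65 0 120
```

```text
[214.76835847 215.70385079 216.65461106]
n 16231 rect jig [-61.3  -5.5] [90.9 47.6] 0.21 x ext -106.8 -15.9 ztop [214.7 215.7 216.7] slopes [9.0000e-04 2.7000e-03 2.1575e+02] tcp jig [-59.1  -5.3] 189.1
pointer jig x 0.9 126
clock 3.73 tcp [473.3 186.2 189.1] ydir -74.0 tilt [ 1.e-04  6.e-04 -1.e+00] F [-0.   0.3 -3.6] w 36.9 gf 61.7 q7 [-0.73  0.49  0.43  1.94 -0.28  0.78 -1.43]
shift [-0.59 -0.54  6.91] turn 0.2
```

Emit:
{"name": "arm_command", "arguments": {"series": [0,-0.3,-0.3,1,0.2,0,-0.6,-0.55,3.5,0.2,0,-0.6,-0.55,6.5,0.2,0,-0.6,-0.55,8.5,0.2,0,-0.6,-0.55,9.5,0.2]}}

```text
clock: 4.15
eef_pos: [464.2, 190.1, 91.8]
tool_rot: [3.141, 0.004, 0.278]
force: [-0.8, 0.3, -4.3]
width: 36.6
gripper_force: 61.6
```

Emit:
{"name": "arm_command", "arguments": {"series": [0,0,0,1,0,0,0,0,1.5,0,0,0,0,1.8,0,0,0,0,2,0,0,0,0,2,0]}}

```text
clock: 4.57
eef_pos: [465.9, 191.7, 74.4]
tool_rot: [-3.141, -0.001, 0.279]
force: [-1.4, -0.2, -4.2]
width: 36.9
gripper_force: 61.6
```

```bash
python3 tube.py 101 w5.png -65 0 63.4
```

```text
n 16282 rect jig [-56.    2.2] [112.5  47.7] 0.16 x ext -112.2 0.3 ztop [ 99.9 100.9 101.9] slopes [0.000000e+00 4.700000e-03 1.008804e+02] tcp jig [-64.7   2.1] 74.6
pointer jig x 0.5 420
clock 4.62 tcp [465.9 191.8  74.6] ydir -74.0 tilt [ 1.2e-03 -3.0e-04 -1.0e+00] F [-1.  -0.7 -4.7] w 37.0 gf 61.6 q7 [-0.65  0.65  0.31  2.05 -0.4   0.5  -1.34]
shift [-0.04  0.21  1.12] turn 0.1
```

Emit:
{"name": "arm_command", "arguments": {"series": [0,0,0.1,0.3,0,0,0,0.2,0.6,0,0,0,0.2,0.8,0,0,0,0.2,0.95,0,0,0,0.2,1.1,0]}}

```text
clock: 5.03
eef_pos: [465.9, 189.7, 63.5]
tool_rot: [-3.141, 0.0, 0.279]
force: [-4.4, -1.6, 22.1]
width: 36.8
gripper_force: 65.0
```

Emit:
{"name": "arm_command", "arguments": {"series": [0,0,0,0,0,0,0,0,0,0,0,0,0,0,0,0,0,0,0,0,0,0,0,0,0]}}

```text
clock: 5.45
eef_pos: [465.9, 189.6, 63.6]
tool_rot: [-3.141, -0.0, 0.279]
force: [-2.7, -0.2, 6.3]
width: 36.8
gripper_force: 63.2
```

```bash
python3 tube.py 90 w6.png -65 0 63.4
```

```text
n 16225 rect jig [-67.3   0.1] [90.4 47.7] 0.27 x ext -112.5 -22.0 ztop [89.2 90.2 91.2] slopes [8.00000e-04 1.40000e-03 9.02254e+01] tcp jig [-65.3   0.1] 63.6
pointer jig x 0.6 485
clock 5.5 tcp [465.9 189.7  63.6] ydir -74.0 tilt [ 1.e-04 -5.e-04 -1.e+00] F [-2.4 -0.4  5.8] w 36.9 gf 63.2 q7 [-0.64  0.67  0.3   2.05 -0.41  0.47 -1.33]
shift [0.03 0.01 0.02] turn 0.1
```

View pics/w6.png

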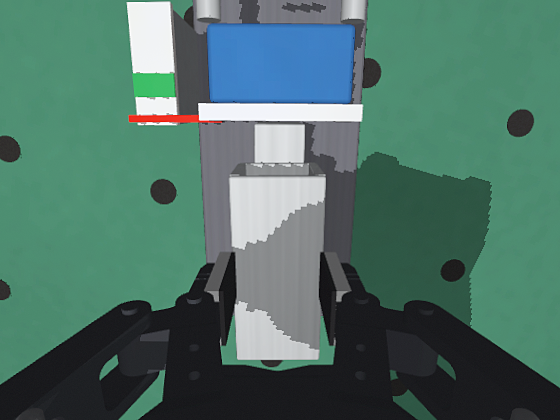

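The tube rests on the rail, centred: tube columns 230–325, rail 254–304. The gap to the plate is about 22 mm and the pointer (165,119) is unmoved. Now the slide.

Emit:
{"name": "arm_command", "arguments": {"series": [0,0.3,0,0,0,0,0.7,0,0,0,0,1.2,0,0,0,0,1.6,0,0,0,0,2,0,0,0]}}

```text
clock: 5.92
eef_pos: [475.1, 192.6, 63.4]
tool_rot: [-3.139, 0.019, 0.279]
force: [-17.5, -5.4, 26.2]
width: 37.0
gripper_force: 66.0
```

Emit:
{"name": "arm_command", "arguments": {"series": [0,0.2,0,0,0,0,0.4,0,0,0,0,0.6,0,0,0,0,0.8,0,0,0,0,1,0,0,0]}}

```text
clock: 6.33
eef_pos: [486.1, 195.9, 63.5]
tool_rot: [-3.139, 0.016, 0.279]
force: [-16.8, -4.9, 23.9]
width: 37.1
gripper_force: 65.7
```

```bash
python3 tube.py 90 w7.png -29 0 63.5
```

```text
n 16061 rect jig [-42.5   0.7] [47.7 98.1] 89.74 x ext -91.6 6.7 ztop [89.2 90.2 91.2] slopes [2.30000e-03 1.80000e-03 9.03101e+01] tcp jig [-43.1   0.5] 63.5
pointer jig x 0.7 400
clock 6.38 tcp [487.1 196.1  63.5] ydir -74.0 tilt [-0.0148 -0.0023 -0.9999] F [-15.   -3.8  20.2] w 36.8 gf 65.3 q7 [-0.63  0.7   0.31  1.98 -0.4   0.54 -1.33]
shift [ 1.41  0.06 -0.02] turn 0.1
```

Emit:
{"name": "arm_command", "arguments": {"series": [0,0,0,-0.1,0,0,0,0,-0.1,0,0,0,0,-0.1,0,0,0,0,-0.1,0,0,0,0,-0.1,0]}}

```text
clock: 6.8
eef_pos: [492.3, 197.6, 63.7]
tool_rot: [-3.141, 0.005, 0.279]
force: [-6.1, -1.7, 4.1]
width: 36.7
gripper_force: 62.9
```

```bash
python3 tube.py 90 w8.png -29 0 63.5
```

```text
n 15897 rect jig [-36.6   0.6] [97.  47.7] 0.0 x ext -85.1 11.9 ztop [89.2 90.2 91.3] slopes [2.80000e-03 3.40000e-03 9.03348e+01] tcp jig [-37.7   0.5] 63.7
pointer jig x 5.9 404
clock 6.85 tcp [492.3 197.6  63.7] ydir -74.0 tilt [-5.e-03 -8.e-04 -1.e+00] F [-7.9 -1.6  4.1] w 36.9 gf 62.9 q7 [-0.64  0.7   0.31  1.98 -0.4   0.53 -1.34]
shift [0.87 0.05 0.01] turn 0.2
```

Emit:
{"name": "arm_command", "arguments": {"series": [0,0.2,0,0,0,0,0.4,0,0,0,0,0.6,0.05,0,0,0,0.8,0.05,0,0,0,0.8,0.05,0,0]}}

```text
clock: 7.27
eef_pos: [495.7, 198.5, 63.6]
tool_rot: [-3.139, 0.014, 0.28]
force: [-15.6, -3.1, 13.7]
width: 36.8
gripper_force: 64.3
```

Emit:
{"name": "arm_command", "arguments": {"series": [0,0,0,0,0,0,0,0,0,0,0,0,0,0,0,0,0,0,0,0,0,0,0,0,0]}}

```text
clock: 7.68
eef_pos: [495.6, 198.5, 63.6]
tool_rot: [-3.139, 0.013, 0.28]
force: [-13.8, -1.8, 13.1]
width: 36.9
gripper_force: 64.2
```

```bash
python3 tube.py 90 w9.png -29 0 63.5
```

```text
n 15813 rect jig [-33.3   0.5] [47.8 97.4] 89.99 x ext -82.0 15.4 ztop [89.3 90.2 91.2] slopes [2.50000e-03 1.90000e-03 9.03082e+01] tcp jig [-34.2   0.5] 63.6
pointer jig x 9.6 418
clock 7.73 tcp [495.6 198.5  63.6] ydir -74.0 tilt [-0.0134 -0.0021 -0.9999] F [-14.4  -2.9  12.8] w 37.0 gf 64.2 q7 [-0.63  0.71  0.31  1.96 -0.4   0.55 -1.34]
shift [ 0.52  0.05 -0.  ] turn 0.2
```

Emit:
{"name": "arm_command", "arguments": {"series": [0,0.1,0,-0.1,0,0,0.2,0,-0.1,0,0,0.3,0,-0.1,0,0,0.4,0.05,-0.1,0,0,0.4,0.05,-0.1,0]}}

```text
clock: 8.15
eef_pos: [499.8, 199.6, 63.7]
tool_rot: [-3.139, 0.013, 0.28]
force: [-12.1, -1.8, 4.3]
width: 36.9
gripper_force: 62.9
```

```bash
python3 tube.py 90 w10.png -29 0 63.5
```

```text
n 15824 rect jig [-29.1   0.5] [47.8 97.3] 89.98 x ext -77.7 19.6 ztop [89.3 90.2 91.3] slopes [1.90000e-03 2.70000e-03 9.03129e+01] tcp jig [-30.    0.4] 63.7
pointer jig x 13.8 415
clock 8.2 tcp [499.8 199.6  63.7] ydir -74.0 tilt [-0.0132 -0.0021 -0.9999] F [-12.9  -1.    5. ] w 36.8 gf 62.9 q7 [-0.63  0.71  0.31  1.95 -0.4   0.56 -1.34]
shift [0.1  0.04 0.02] turn 0.2
```

Emit:
{"name": "arm_command", "arguments": {"series": [0,0.05,0,0,0,0,0.05,0,0,0,0,0.05,0,0,0,0,0.05,0,0,0,0,0.05,0,0,0]}}

```text
clock: 8.62
eef_pos: [500.0, 199.7, 63.7]
tool_rot: [-3.139, 0.014, 0.28]
force: [-12.5, -1.6, 4.6]
width: 36.7
gripper_force: 63.0
```

Emit:
{"name": "arm_command", "arguments": {"series": [0,0,0,0,0,0,0,0,0,0,0,0,0,0,0,0,0,0,0,0,0,0,0,0,0]}}

```text
clock: 9.03
eef_pos: [500.0, 199.7, 63.7]
tool_rot: [-3.139, 0.014, 0.28]
force: [-13.1, -2.3, 3.5]
width: 36.8
gripper_force: 63.0
```

```bash
python3 tube.py 90 w11.png -29 0 63.5
```

```text
n 15794 rect jig [-28.7   0.5] [97.  47.8] 0.23 x ext -77.3 19.8 ztop [89.3 90.2 91.3] slopes [1.90000e-03 1.60000e-03 9.03128e+01] tcp jig [-29.7   0.5] 63.7
pointer jig x 14.0 414
clock 9.08 tcp [500.  199.7  63.7] ydir -74.0 tilt [-0.0137 -0.0021 -0.9999] F [-12.7  -1.2   5.1] w 36.3 gf 63.0 q7 [-0.63  0.71  0.31  1.95 -0.4   0.56 -1.34]
shift [0.07 0.05 0.02] turn 0.2
```

View pics/w11.png

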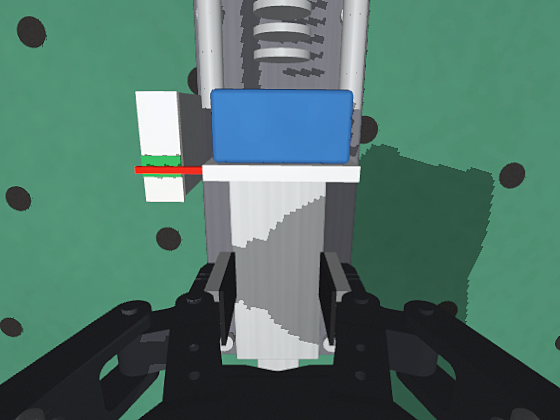

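The tube is flush with the plate and centred. The red pointer (168,170) stands in the green band and the plate is pushed back about 13.4 mm, steadily. I am handing in.

```bash
python3 -c "
from h import *
print(workorder.finish_job())"
```

```text
the job is handed in; nothing more can be done
None
```

The job is handed in: the tube is gripped on the rail, centred to about 0.5 mm, and pressing the plate back about 13.4 mm (roughly 9.4 N from the spring rate) with the pointer in the green band; no verdict came back.

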